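Load the dicer's blade cassette with the push stick

ROBOT

A 7-joint arm with a two-finger parallel gripper is mounted at the origin on a cart in front of the work surface, level with it; the furniture and walls round the work are solid. World frame = base frame: x ahead of the robot, y to its left, z up, the work surface at z = 0. Lengths are in m, angles in rad, forces in N, time in s.
With the tool pointing down it reaches from about 0.4 to 0.875 m from the base axis. Payload 6.5 kg.
Tool frame: the origin (TCP) lies between the finger pads; the fingertips stand 19 mm ahead of it and the grasp point (between the pads) is the TCP; z points along the fingers, y is the line along which they close (so a half turn about z gives the same grasp; the last joint's range is limited). The gripper opens to 85 mm and grips with 20 to 120 N. Pads are 22 mm wide; open, the fingers measure 114 mm over their backs; the gripper's body (76 mm by 85 mm) begins 54 mm behind the grasp point. The pads swing forward as they close: fully open they stand 13 mm farther back than shut.
Start: joints at [1.257, 0.536, -0.004, 1.538, 0.003, 1.067, -0.071], TCP at [0.159, -0.63, 0.25] pointing down, gripper open.
Joint ranges: [-2.7, 2.7], [-0.37, 2.16], [-1.27, 1.26], [0.24, 2.4], [-1.31, 4.45], [0.19, 1.91], [-2.76, 2.76]. Speed limits (rad/s): [2.39, 2.39, 3.14, 3.14, 3.14, 3.14, 3.14].

INTERFACE

Orientations are given as a unit quaternion [w, x, y, z].
In Python, from cell import * gives the robot as it stands.
- The arm moves only by the tool servo_tool, never from a script. Its argument "rows" is a list of rows, each a list of 7 numbers: the shift along the tool's x, y, z normalised to -1 to 1, where 1 is 0.025 m, then the turn, a rotation vector about the tool's x, y, z normalised to -1 to 1, where 1 is 4 degrees, then the closure, from 0 (fully open) to 1 (shut). A call has 1 to 12 rows; each row shifts and turns the commanded pose from where the row before left it, along the tool's axes as they then stand; what a row does not reach is not made up. A row lasts 1/10 s, in which the tool goes at most 50 mm and 8.59 degrees, less where a joint would pass 70% of its speed; a pose out of reach is approached as far as the arm can. A call with a number of a shift or a turn outside -1 to 1 is refused whole. A call with a gripper value outside its range is refused whole. The fingers move at their own pace and stop on an object; "squeeze" is the grip in N (left out, the last holds). Time passes only in rows, so rows that do not move let the fingers close. It gives the time, the measured TCP pose, the force, the opening and the grip force at its end, in the units of the state.
- get_obs(): the state, without advancing time (a new reading comes with each control period).
- camera(name): name is "scene" or "top" or "wrist"; returns the picture (420x560x3 uint8, red, green, blue); there is no depth.
- calibration(name): a dict with "mtx" (3x3 intrinsics, pixels), "world_from_camera" (4x4, takes a point from camera to world coordinates). Camera axes: x right, y down, z forward; pixel columns grow to the right and rows downward; lengths in m; the calibration is good to about 2 mm. A picture is of the moment at which its call begins: read the wrist's pose just before it. calibration takes no time and is no camera call; for the wrist camera it gives the pose at the moment of the call.
- close_job(): hands the job in; it is judged then, once.
The state is a dict: "time": time; "q": joint angles; "joint_vel": joint speeds; "joint_torque": joint torques, N m; "position": TCP position; "tcp_rot": TCP orientation; "ft_force": force on the tool from outside, world axes, zero at the start; "torque": the same for the moment, N m; "opening": opening from 0.0 (shut) to 1.0 (fully open); "grasp_force": force on a finger pad.
Only numpy, scipy, OpenCV 4.12 (cv2) and the standard library are available. Lean on these libraries where they do the work, as an engineer would, in place of code of your own. Each camera call takes 0.05 s, during which the arm holds its last target. There are 200 camera calls.

TASK

Load the sharp blade cassette into the dicer: take the wooden push stick by its grip and, pushing only with the stick, feed the cassette along the bed and under the low guard until you feel it meet the hidden buffer stop inside. Press it home firmly there, with about 15 N for half a second (at least 10 N, never more than 25 N), then draw the stick out and lay it flat on the worktop. Never touch the cassette with the fingers, and leave the tin, the glass, the salt shaker and the garlic where they stand.

Things in the scene. Friction and masses are not known exactly. Their poses are not given: they have to be found in the camera images.
- dicer: The dicer base, fixed, 320 mm long, 130 mm wide: white feed bed (top 12 mm above the worktop, open front end at x = -170 mm), aluminium guard hood (x = 0 to 110 mm, top at 62 mm), white drive housing behind it (106 mm high, knob to 120 mm). Origin on the worktop under the middle of the hood's front face; +x is the feed direction, +y to its left, z up.
- feed_edge (a point): Middle of the bed's open front edge, on its top surface, 170 mm before the guard's front face; axes as the dicer's. On the bed two guide strips 14 mm high funnel toward the guard: inner faces 104 mm apart at 95 mm before the guard, narrowing evenly to 68 mm at 17 mm before it.
- guard_mouth (a point): On the bed's surface at the middle of the guard opening's front edge (12 mm above the dicer's origin), same axes. The opening is 24 mm high and 68 mm wide. Inside, out of sight 50 to 65 mm past this point, a sprung shoe presses on the cassette's top: getting under it takes a push of up to about 6 N at first, then 1 to 5 N.
- guard_top (a point): Middle of the hood's top front edge, 62 mm above the worktop. Under the hood, unseen, is the depth stop: its face stands anywhere from 70 to 100 mm past the hood's front face (set differently each time, NOT measured: feel for it). Its sprung buffer gives about 1 mm for every 3 N, at most 10 mm.
- cassette: The blade cassette, loose, lying on the feed bed before the guard, a little askew: grey frame with a steel grid, 60 mm long (x), 62 mm wide (y), 16 mm high, 0.1 to 0.2 kg. Origin at the centre of its underside, +x its leading direction.
- cassette_lead (a point): Centre of the cassette's leading face, 30 mm ahead of its origin and 8 mm up.
- push_stick: The wooden push stick, loose, lying on the worktop left of the dicer, about 0.12 kg: a flat shoe 14 mm high and 22 mm wide, from 45 mm behind its origin to its flat tip 110 mm ahead (the last 14 mm are 36 mm wide), with an upright grip 56 mm long (x), 20 mm wide (y), reaching 64 mm above the underside. Origin at the underside below the middle of the grip, +x towards the tip.
- stick_tip (a point): Centre of the stick's flat tip face, 110 mm ahead of the stick's origin, 7 mm above its underside.
- stick_grip (a point): Point to pinch the stick's upright grip across its 20 mm width, 50 mm above the underside, over the stick's origin.
- small_tin: Bystander: small food tin, 57 mm across, 72 mm high, origin under its centre.
- glass: Bystander: small glass, 62 mm across, 86 mm high, origin under its centre.
- salt_shaker: Bystander: salt shaker, 44 mm across, 90 mm high, origin under its centre.
- garlic_bulb: Bystander: bulb of garlic, 60 mm across, 58 mm high, origin under its centre.
There are look-alikes about, which are no part of the job. Of the things shaped like the cassette, the grey one is meant.

How it is judged:
By the outcome, as a careful person would: the job done as asked, in the order asked, and still so for the second after the job is handed in, with the robot touching nothing.
It also fails if it takes over 72 s, if anything falls off the work surface, if the arm or the gripper's body presses on something with over 40 N, if the wrist force passes 120 N, or if a joint passes its speed limit or range.

## Working session

There is one attempt and no reset: what is moved stays moved. The work goes in short steps, Python scripts to look and compute and a tool call to move; the robot and the scene stay as the last step left them, time stands still between calls to the robot, and variables do not carry over. Pictures are saved under pics/ and viewed, at most 10 in all, crops included, and the job is handed in when it is done.

Besides the shell and the picture viewer there is one more tool, called as name([rows], argument=value, ...), one row to a line, values as JSON. servo_tool: Moves the arm, as the interface text tells. Scaled input: -1 to 1 covers 0.025 m each way for a shift and 4 degrees each way for a turn. Its arguments: {"type":"object","properties":{"rows":{"type":"array","items":{"type":"array","items":{"type":"number","minimum":-1,"maximum":1}}},"squeeze":{"type":"number"}},"required":["rows"]}

```bash
mkdir -p pics; cat > h.py <<'E'
from cell import *
import numpy as np, cv2
from scipy.spatial.transform import Rotation as R
def snap(n,f):
    im=camera(n); cv2.imwrite('pics/'+f,cv2.cvtColor(im,cv2.COLOR_RGB2BGR)); return im
def ray(n,u,v,z,c=None):
    c=c or calibration(n); K=np.array(c["mtx"]);T=np.array(c["world_from_camera"])
    d=T[:3,:3]@np.linalg.solve(K,[u,v,1.]);o=T[:3,3]
    return o+d*(z-o[2])/d[2]
def proj(n,p,c=None):
    c=c or calibration(n); K=np.array(c["mtx"]);T=np.linalg.inv(np.array(c["world_from_camera"]))
    q=K@(T[:3,:3]@np.array(p)+T[:3,3]); return q[:2]/q[2]
E
python3 - <<'E'
from h import *
o=get_obs(); print({k:np.round(v,3) for k,v in o.items()})
for n in("scene","top"):
    snap(n,n+'0.png'); c=calibration(n); print(n,np.round(c["mtx"],1).tolist(),np.round(c["world_from_camera"],3).tolist())
E
```

```text
{'time': np.float64(0.0), 'q': array([ 1.257,  0.537, -0.004,  1.539,  0.003,  1.067, -0.071]), 'joint_vel': array([-0.   ,  0.002, -0.   ,  0.   ,  0.   , -0.   ,  0.   ]), 'joint_torque': array([ 1.0000e-03, -5.8341e+01,  1.0490e+00, -2.5910e+01,  1.2000e-02,
        9.0000e-03,  0.0000e+00]), 'position': array([ 0.159, -0.63 ,  0.249]), 'tcp_rot': array([-0.001,  0.992,  0.124, -0.   ]), 'ft_force': array([-0.266,  0.557,  0.252]), 'torque': array([-0.036, -0.002,  0.002]), 'grasp_force': np.float64(0.0), 'opening': np.float64(0.999)}
scene [[395.1, 0.0, 282.8], [0.0, 395.1, 207.2], [0.0, 0.0, 1.0]] [[-0.874, -0.297, 0.384, 0.238], [-0.485, 0.503, -0.715, 0.6], [0.019, -0.812, -0.584, 0.569], [0.0, 0.0, 0.0, 1.0]]
top [[390.5, 0.0, 284.3], [0.0, 390.5, 204.4], [0.0, 0.0, 1.0]] [[-0.004, -0.996, 0.089, 0.465], [-1.0, 0.005, 0.008, 0.004], [-0.008, -0.089, -0.996, 1.053], [0.0, 0.0, 0.0, 1.0]]
```

View pics/top0.png

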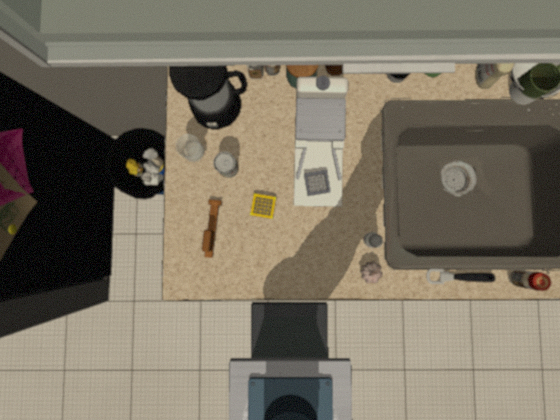

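View pics/scene0.png

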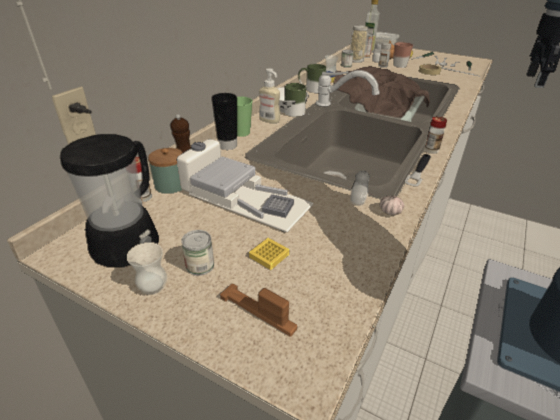

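The top view shows the brown stick at about (212,228), with its grip at (208,243) and wide tip at (214,203). The grey cassette is on the bed at (317,182), and the yellow look-alike is at (263,206). The tin is at (227,163), the glass at (191,147), the salt at (373,240) and the garlic at (371,271). The scene view agrees with this.

Candidates for the cassette: grey (317,182) and yellow (263,206). I choose grey. Only one thing is stick-shaped, at (212,228); the black-handled knife at (465,277) is not it. A close crop will check this.

```bash
python3 - <<'E'
from h import *
im=cv2.imread('pics/top0.png'); cr=im[70:270,180:360]
cv2.imwrite('pics/crop1.png',cv2.resize(cr,None,fx=4,fy=3*4/4 if 0 else 3,interpolation=cv2.INTER_CUBIC) if 0 else cv2.resize(cr,None,fx=3,fy=3,interpolation=cv2.INTER_CUBIC))
hsv=cv2.cvtColor(im,cv2.COLOR_BGR2HSV)
m=cv2.inRange(hsv,(3,110,30),(14,255,170)); m[:190]=0;m[262:]=0;m[:,:195]=0;m[:,230:]=0
cs=max(cv2.findContours(m,0,1)[0],key=cv2.contourArea); r=cv2.minAreaRect(cs);print('stick',r)
for p in cv2.boxPoints(r): print(p,np.round(ray("top",*p,.014),3))
# white bed
m=cv2.inRange(hsv,(0,0,150),(180,60,255)); m[:135]=0;m[215:]=0;m[:,:285]=0;m[:,352:]=0
cs=max(cv2.findContours(m,0,1)[0],key=cv2.contourArea); r=cv2.minAreaRect(cs);print('bed',r)
for p in cv2.boxPoints(r): print(p,np.round(ray("top",*p,.012),3))
E
```

```text
stick ((210.33999633789062, 227.582763671875), (11.467615127563477, 57.493038177490234), 8.914926528930664)
[200.22067 255.09346] [0.424 0.235 0.014]
[209.13025 198.29497] [0.575 0.213 0.014]
[220.45932 200.07207] [0.57  0.183 0.014]
[211.54974 256.87054] [0.419 0.205 0.014]
bed ((318.27825927734375, 170.36944580078125), (50.00937271118164, 71.9525146484375), 1.4320961236953735)
[292.38223 205.70955] [ 0.554 -0.01   0.012]
[294.1805 133.7795] [ 0.75  -0.016  0.012]
[344.1743  135.02934] [ 0.746 -0.151  0.012]
[342.376  206.9594] [ 0.55  -0.143  0.012]
```

View pics/crop1.png

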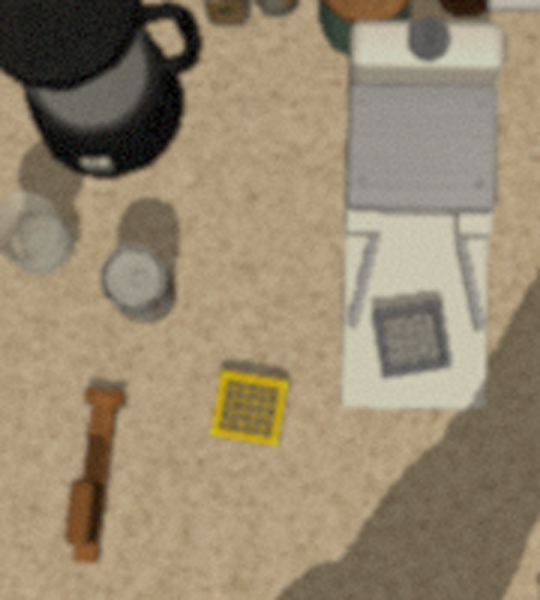

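The crop confirms the choice: the grey frame sits at crop (411,335) on the white bed, the yellow look-alike lies on the worktop, and the stick's wide tip is at crop (104,392). Next I compute the poses.

```bash
cat >> h.py <<'E'
def go(p,yaw,o=None):
    "shift in tool axes (units of 25mm, total) and turn about tool z (units of 4 deg, total)"
    o=o or get_obs(); w,x,y,z=o["tcp_rot"]; M=R.from_quat([x,y,z,w]).as_matrix()
    d=M.T@(np.array(p)-o["position"])
    c,s=np.cos(yaw),np.sin(yaw); G=np.array([[c,s,0],[s,-c,0],[0,0,-1.]])
    rv=R.from_matrix(M.T@G).as_rotvec(degrees=True)
    print('pos',np.round(o["position"],4),'yaw',round(np.degrees(np.arctan2(M[1,0],M[0,0])),2),'shift',np.round(d/.025,2),'turn',np.round(rv/4,2),'F',np.round(o["ft_force"],1),'t',round(float(o["time"]),1))
E
python3 - <<'E'
from h import *
f=lambda u,v,z:ray("top",180+u/3,70+v/3,z)[:2]
a,b=f(86,555,.014),f(104,392,.014);d=b-a;L=np.linalg.norm(d);print('stick',a,b,L,np.degrees(np.arctan2(d[1],d[0])),'origin',a+d/L*.045)
g=[f(71,485,.064),f(97,480,.064),f(90,543,.064),f(67,540,.064)];print('grip',np.mean(g,0))
F=[f(343,405,.012),f(486,408,.012)];H=[f(347,207,.062),f(497,212,.062)]
F,H=np.array(F),np.array(H);print('front',F,'hood',H);d=H.mean(0)-F.mean(0);print(np.linalg.norm(d),np.degrees(np.arctan2(d[1],d[0])),'edge yaws',[np.degrees(np.arctan2((e[0]-e[1])[1],(e[0]-e[1])[0]))-90 for e in(F,H)])
C=np.array([f(374,307,.028),f(440,299,.028),f(451,368,.028),f(384,378,.028)]);print('cass',C,C.mean(0),'size',[np.linalg.norm(C[i]-C[i-1]) for i in range(4)])
d=C[0]+C[1]-C[2]-C[3];print(np.degrees(np.arctan2(d[1],d[0])))
for n,u,v,z in(('tin',136,272,.072),('yellow',250,407,.02)):print(n,f(u,v,z))
go([.40,-.45,.25],0);
E
```

```text
stick [0.42388047 0.21235638] [0.56814692 0.19819689] 0.1449596446467049 -5.605525663408384 origin [0.46866528 0.20796083]
grip [0.46183882 0.20678817]
front [[ 0.55570448 -0.01492811]
 [ 0.5524404  -0.14220029]] hood [[ 0.72254304 -0.01853042]
 [ 0.71738632 -0.14750818]]
0.16595205414623784 -1.5383299059746671 edge yaws [np.float64(-1.4691135272259714), np.float64(-2.2895506873924916)]
cass [[ 0.64114922 -0.04257677]
 [ 0.64799503 -0.10097053]
 [ 0.58653686 -0.10980976]
 [ 0.5779716  -0.05083031]] [ 0.61341318 -0.07604684] size [np.float64(0.0637144644931274), np.float64(0.058793682098929614), np.float64(0.06209056893868737), np.float64(0.05959815336499437)]
7.808928737066998
tin [0.66472354 0.16132476]
yellow [0.55360614 0.06751359]
pos [ 0.1593 -0.6296  0.2495] yaw 14.2 shift [ 1.11e+01 -4.60e+00 -1.00e-02] turn [-0.02  0.    3.55] F [ 0.2 -0.5  0.4] t 0.1
```

servo_tool([
  [1,-0.42,0,0,0,0,0],
  [1,-0.42,0,0,0,0,0],
  [1,-0.42,0,0,0,0,0],
  [1,-0.42,0,0,0,0,0],
  [1,-0.42,0,0,0,0,0],
  [1,-0.42,0,0,0,0,0],
  [1,-0.42,0,0,0,0,0],
  [1,-0.42,0,0,0,0,0],
  [1,-0.42,0,0,0,0,0],
  [1,-0.42,0,0,0,0,0],
  [1,-0.42,0,0,0,0,0],
])

```text
time: 1.2
position: [0.3983, -0.4498, 0.2499]
tcp_rot: [-0.0, 0.992, 0.124, -0.0]
ft_force: [-0.4, -1.2, 0.1]
opening: 1.0
grasp_force: 0.0
```

servo_tool([
  [0,0,0,0,0,1,0],
  [0,0,0,0,0,1,0],
  [0,0,0,0,0,1,0],
  [0,0,0,0,0,1,0],
  [0,0,0,0,0,1,0],
])

```text
time: 1.7
position: [0.3975, -0.4504, 0.2498]
tcp_rot: [-0.0, 0.999, -0.052, -0.0]
ft_force: [0.2, -0.6, -0.2]
opening: 1.001
grasp_force: 0.0
```

```bash
python3 - <<'E'
from h import *
go([.43,.208,.22],np.radians(-6))
E
```

```text
pos [ 0.3975 -0.4504  0.2498] yaw -5.96 shift [ -1.44 -26.33   1.21] turn [-0.01  0.01  0.01] F [ 0.2 -0.6 -0.2] t 1.7
```

servo_tool([
  [0,-1,0,0,0,0,0],
  [0,-1,0,0,0,0,0],
  [0,-1,0,0,0,0,0],
  [0,-1,0,0,0,0,0],
  [0,-1,0,0,0,0,0],
  [0,-1,0,0,0,0,0],
  [0,-1,0,0,0,0,0],
  [0,-1,0,0,0,0,0],
  [0,-1,0,0,0,0,0],
  [0,-1,0,0,0,0,0],
  [0,-1,0,0,0,0,0],
  [0,-1,0,0,0,0,0],
])

```text
time: 2.9
position: [0.4278, -0.1512, 0.2501]
tcp_rot: [-0.0, 0.999, -0.051, -0.0]
ft_force: [0.1, 1.1, 0.8]
opening: 1.0
grasp_force: 0.0
```

servo_tool([
  [0,-1,0,0,0,0,0],
  [0,-1,0,0,0,0,0],
  [0,-1,0,0,0,0,0],
  [0,-1,0,0,0,0,0],
  [0,-1,0,0,0,0,0],
  [0,-1,0,0,0,0,0],
  [0,-1,0,0,0,0,0],
  [-0.3,-1,0.3,0,0,0,0],
  [-0.3,-1,0.3,0,0,0,0],
  [-0.3,-1,0.3,0,0,0,0],
  [-0.3,-1,0.3,0,0,0,0],
  [-0.2,-1,0,0,0,0,0],
])

```text
time: 4.1
position: [0.4222, 0.1504, 0.2192]
tcp_rot: [0.001, 0.999, -0.051, -0.001]
ft_force: [-0.2, 0.3, -0.4]
opening: 1.0
grasp_force: 0.0
```

servo_tool([
  [0,-1,0,0,0,0,0],
  [0,-1,0,0,0,0,0],
  [0,-0.3,0,0,0,0,0],
  [0,0,0,0,0,0,0],
  [0,0,0,0,0,0,0],
])

```text
time: 4.6
position: [0.4291, 0.2056, 0.22]
tcp_rot: [0.001, 0.999, -0.051, -0.0]
ft_force: [-0.4, 0.2, -0.2]
opening: 1.001
grasp_force: 0.0
```

```bash
python3 - <<'E'
from h import *
go([.462,.208,.05],np.radians(-6))
im=snap("wrist","w1.png"); np.save('w1.npy',calibration("wrist"),allow_pickle=True)
print(proj("wrist",[.462,.208,.064]))
E
```

```text
pos [0.4291 0.2056 0.22  ] yaw -5.86 shift [ 1.3  -0.24  6.8 ] turn [0.02 0.01 0.04] F [-0.4  0.2 -0.2] t 4.6
[269.23928184 162.53024258]
```

View pics/w1.png

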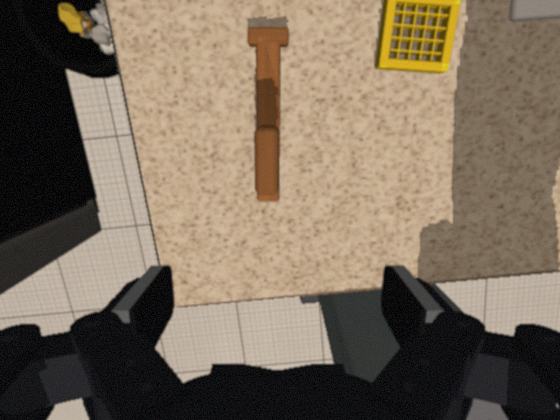

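The wrist view shows the stick, with the tip's top edge at about (248–287, 28), the grip top from (256,127) to (278,~193) and the rear end at y≈200.

```bash
python3 - <<'E'
from h import *
c=np.load('w1.npy',allow_pickle=True).item()
print('cam',np.round(c["world_from_camera"],3)[:3,3])
r=lambda u,v,z:ray("wrist",u,v,z,c)[:2]
im=cv2.imread('pics/w1.png');hsv=cv2.cvtColor(im,cv2.COLOR_BGR2HSV)
m=cv2.inRange(hsv,(3,110,20),(15,255,200));m[:, :235]=0;m[:,300:]=0;m[215:]=0
m[:20]=0
for v in(35,60,90,135,150,165,185,198):
    x=np.where(m[v])[0];print(v,x.min(),x.max())
ys=np.where(m[:,260:275].any(1))[0];print(ys.min(),ys.max())
t=r(267.5,28,.014);print('tip',t, 'rear',r(268,200,.014),'gripfront',r(267,127,.064),'griprear',r(267.5,193,.064))
print('w',r(256,150,.064),r(278,150,.064),'tipw',r(248,35,.014),r(287,35,.014))
for l in np.arange(125,205,3):print(l,im[l,267].tolist(),end=' ')
E
```

```text
cam [0.495 0.199 0.344]
35 248 288
60 257 279
90 257 279
135 255 278
150 255 278
165 255 278
185 256 278
198 257 278
27 201
tip [0.57090953 0.19849525] rear [0.42010292 0.21478375] gripfront [0.4897149  0.20671508] griprear [0.43734142 0.21214859]
w [0.47296667 0.21738814] [0.47115409 0.19998221] tipw [0.56719623 0.21585754] [0.56373611 0.18233898]
125 [23, 48, 75] 128 [30, 57, 89] 131 [42, 80, 123] 134 [48, 82, 135] 137 [46, 86, 136] 140 [43, 80, 130] 143 [49, 87, 136] 146 [47, 87, 135] 149 [52, 88, 139] 152 [49, 87, 135] 155 [50, 86, 136] 158 [51, 87, 136] 161 [50, 87, 135] 164 [49, 85, 134] 167 [51, 87, 136] 170 [45, 82, 133] 173 [50, 87, 135] 176 [43, 83, 131] 179 [48, 85, 135] 182 [46, 81, 134] 185 [50, 88, 139] 188 [47, 86, 136] 191 [49, 86, 136] 194 [48, 88, 133] 197 [56, 99, 155] 200 [73, 109, 161] 203 [122, 149, 175]
```

```bash
python3 - <<'E'
from h import *
go([.4615,.2103,.048],np.radians(-6.2))
E
```

```text
pos [0.4292 0.2054 0.22  ] yaw -5.89 shift [ 1.27 -0.34  6.88] turn [0.02 0.01 0.08] F [ 0.1 -0.   0.5] t 4.7
```

servo_tool([
  [0.65,-0.17,0.8,0,0,0.08,0],
  [0.62,-0.17,0.9,0,0,0,0],
  [0,0,1,0,0,0,0],
  [0,0,1,0,0,0,0],
  [0,0,1,0,0,0,0],
  [0,0,1,0,0,0,0],
  [0,0,0.7,0,0,0,0],
  [0,0,0.48,0,0,0,0],
  [0,0,0,0,0,0,0],
  [0,0,0,0,0,0,0],
])

```text
time: 5.65
position: [0.4622, 0.2118, 0.0488]
tcp_rot: [0.0, 0.999, -0.054, 0.0]
ft_force: [0.5, -1.1, -0.2]
opening: 1.001
grasp_force: 0.0
```

```bash
python3 - <<'E'
from h import *
go([.4615,.2103,.048],np.radians(-6.2))
E
```

```text
pos [0.4622 0.2118 0.0488] yaw -6.16 shift [-0.02  0.06  0.03] turn [-0.   -0.01  0.01] F [ 0.5 -1.1 -0.2] t 5.7
```

servo_tool([
  [0,0.06,0,0,0,0,0.5],
  [0,0,0,0,0,0,1],
  [0,0,0,0,0,0,1],
  [0,0,0,0,0,0,1],
  [0,0,0,0,0,0,1],
  [0,0,0,0,0,0,1],
  [0,0,0,0,0,0,1],
  [0,0,0,0,0,0,1],
  [0,0,0,0,0,0,1],
  [0,0,0,0,0,0,1],
], squeeze=90)

```text
time: 6.65
position: [0.4619, 0.2108, 0.0487]
tcp_rot: [-0.0, 0.999, -0.053, 0.0]
ft_force: [-0.5, -0.0, 5.4]
opening: 0.221
grasp_force: 88.2
```

servo_tool([
  [0,0,-0.6,0,0,0,1],
  [0,0,-1,0,0,0,1],
  [0,0,-1,0,0,0,1],
  [0,0,-0.6,0,0,0,1],
  [0,0.5,0,0,0,-0.55,1],
  [0,1,0,0,0,-0.55,1],
  [0,1,0,0,0,0,1],
  [0,1,0,0,0,0,1],
  [0,1,0,0,0,0,1],
  [0,1,0,0,0,0,1],
  [0,1,0,0,0,0,1],
  [0,1,0,0,0,0,1],
])

```text
time: 7.85
position: [0.4536, 0.0223, 0.128]
tcp_rot: [0.0, 1.0, -0.015, -0.0]
ft_force: [0.1, -0.4, -1.5]
opening: 0.222
grasp_force: 87.9
```

servo_tool([
  [0,1,0,0,0,0,1],
  [0,1,0,0,0,0,1],
  [0,1,0,0,0,0,1],
  [0,0.6,0,0,0,0,1],
  [0,0.3,0,0,0,0,1],
  [0,0,0,0,0,0,1],
  [0,0,0,0,0,0,1],
  [0,0,0,0,0,0,1],
])

```text
time: 8.65
position: [0.4512, -0.0729, 0.1282]
tcp_rot: [-0.0, 1.0, -0.014, -0.0]
ft_force: [0.4, 0.1, -2.4]
opening: 0.222
grasp_force: 88.0
```

```bash
python3 - <<'E'
from h import *
go([.452,-.075,.0627],np.radians(-1.7))
snap("wrist","w2.png"); np.save('w2.npy',calibration("wrist"),allow_pickle=True)
o=get_obs();p=o["position"];print(o["opening"],o["grasp_force"],'exp tip top centre',proj("wrist",[p[0]+.11,p[1]-.003,p[2]-.0347]))
E
```

```text
pos [ 0.4512 -0.0729  0.1282] yaw -1.62 shift [0.03 0.08 2.62] turn [-0.01  0.    0.02] F [ 0.4  0.1 -2.4] t 8.7
0.224347264441431 87.98330426216125 exp tip top centre [276.82654992   6.84033288]
```

View pics/w2.png

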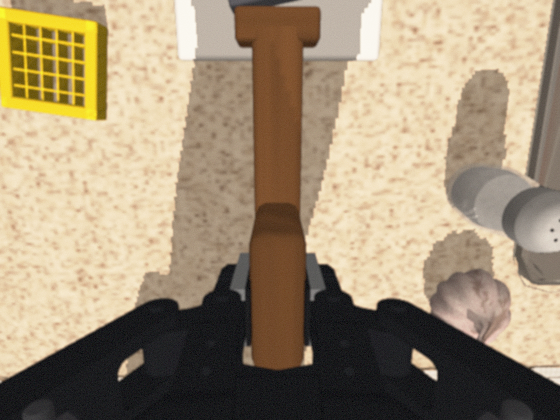

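The stick is held straight: its tip front edge at (235–320, 8) matches the predicted (277,7). The bed's front edge runs from (180,58) to (379,58), in line with the stick.

```bash
python3 - <<'E'
from h import *
c=np.load('w2.npy',allow_pickle=True).item()
im=cv2.imread('pics/w2.png').astype(int)
for v in (30,45,53): 
    row=im[v].min(1); x=np.where(row>175)[0]; x=x[(x>165)&(x<395)]; print(v,x.min(),x.max())
for u in (195,215,345,365):
    col=im[40:75,u].min(1); print(u,40+np.argmin(np.diff(col)))
a,b=ray("wrist",180,59,.012,c),ray("wrist",379,59,.012,c);print(a,b,(a+b)/2)
E
```

```text
30 166 394
45 176 394
53 168 392
195 58
215 57
345 58
365 59
[ 0.55604731 -0.01397988  0.012     ] [ 0.55239542 -0.14116605  0.012     ] [ 0.55422137 -0.07757296  0.012     ]
```

servo_tool([
  [0,0.06,0.8,0,0,0,1],
  [0,0,0.8,0,0,0,1],
  [0,0,0.6,0,0,0,1],
  [0,0,0.38,0,0,0,1],
  [0,0,0,0,0,0,1],
  [0,0,0,0,0,0,1],
])

```text
time: 9.3
position: [0.4514, -0.0753, 0.0641]
tcp_rot: [-0.0, 1.0, -0.015, 0.0]
ft_force: [-0.2, 0.2, -2.7]
opening: 0.222
grasp_force: 88.0
```

```bash
python3 - <<'E'
from h import *
go([.60,-.0776-.0297*(.60-.5542),.0632],np.radians(-1.65))
E
```

```text
pos [ 0.4514 -0.0753  0.0641] yaw -1.69 shift [ 5.95 -0.03  0.04] turn [-0.   -0.   -0.01] F [-0.2  0.2 -2.7] t 9.3
```

servo_tool([
  [0.3,-0.03,0.03,0,0,0,1],
  [0.3,0,0,0,0,0,1],
  [0.3,0,0,0,0,0,1],
  [0.3,0,0,0,0,0,1],
  [0.3,0,0,0,0,0,1],
  [0.3,0,0,0,0,0,1],
])

```text
time: 9.9
position: [0.4967, -0.0762, 0.063]
tcp_rot: [-0.0, 1.0, -0.015, -0.0]
ft_force: [-0.6, -0.0, -0.6]
opening: 0.219
grasp_force: 88.0
```

servo_tool([
  [0.2,0,0,0,0,0,1],
  [0.2,0,0,0,0,0,1],
  [0.2,0,0,0,0,0,1],
  [0.2,0,0,0,0,0,1],
  [0.2,0,0,0,0,0,1],
  [0.2,0,0,0,0,0,1],
])

```text
time: 10.5
position: [0.5264, -0.0772, 0.063]
tcp_rot: [0.0, 1.0, -0.015, -0.0]
ft_force: [-1.5, -0.5, -1.9]
opening: 0.222
grasp_force: 88.0
```

```bash
python3 - <<'E'
from h import *
go([.60,-.0776-.0297*(.60-.5542),.0632],np.radians(-1.65))
a=snap("wrist","w3.png"); b=snap("top","t3.png")[100:230,270:370]
b=cv2.resize(b,None,fx=3.2,fy=3.2,interpolation=cv2.INTER_CUBIC)
A=a[:,:,::-1][:300,100:480]; h=np.zeros((720,380,3),np.uint8)
C=np.zeros((420,380+b.shape[1],3),np.uint8);C[:300,:380]=A;C[:b.shape[0],380:]=b[:420,:,::-1];cv2.imwrite('pics/c3.png',C)
E
```

```text
pos [ 0.5264 -0.0772  0.063 ] yaw -1.72 shift [ 2.94 -0.02 -0.01] turn [ 0.    0.   -0.02] F [-1.5 -0.5 -1.9] t 10.5
```

View pics/c3.png

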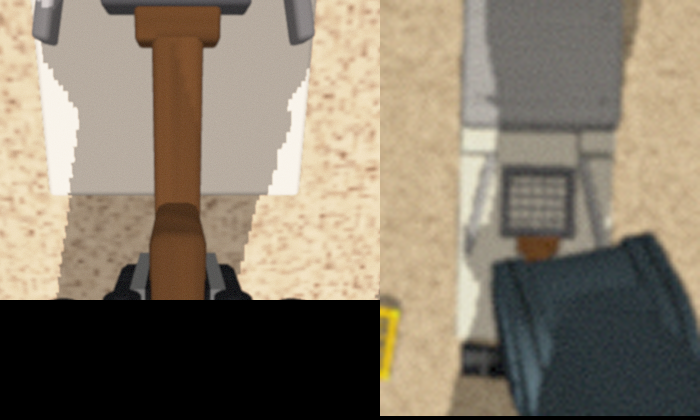

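The cassette now sits square and centred on the tip (wrist crop: cassette 102–251, tip 135–220), inside the funnel. I'll keep feeding it in.

servo_tool([
  [0.2,0,0,0,0,0,1],
  [0.2,0,0,0,0,0,1],
  [0.2,0,0,0,0,0,1],
  [0.2,0,0,0,0,0,1],
  [0.2,0,0,0,0,0,1],
])

```text
time: 11.1
position: [0.5515, -0.0779, 0.063]
tcp_rot: [-0.0, 1.0, -0.015, -0.0]
ft_force: [-0.5, 0.0, -0.9]
opening: 0.217
grasp_force: 88.1
```

servo_tool([
  [0.2,0,0,0,0,0,1],
  [0.2,0,0,0,0,0,1],
  [0.2,0,0,0,0,0,1],
  [0.2,0,0,0,0,0,1],
  [0.2,0,0,0,0,0,1],
])

```text
time: 11.6
position: [0.5765, -0.0786, 0.063]
tcp_rot: [-0.0, 1.0, -0.015, -0.0]
ft_force: [-0.9, -0.8, -1.7]
opening: 0.218
grasp_force: 88.1
```

servo_tool([
  [0.2,0,0,0,0,0,1],
  [0.2,0,0,0,0,0,1],
  [0.2,0,0,0,0,0,1],
])

```text
time: 11.9
position: [0.5915, -0.0791, 0.063]
tcp_rot: [0.0, 1.0, -0.015, -0.0]
ft_force: [-1.4, -1.8, -2.2]
opening: 0.222
grasp_force: 88.1
```

```bash
python3 - <<'E'
from h import *
go([.60,-.0776-.0297*(.60-.5542),.0632],np.radians(-1.65))
E
```

```text
pos [ 0.5915 -0.0791  0.063 ] yaw -1.72 shift [ 0.34 -0.02 -0.01] turn [ 0.    0.   -0.02] F [-1.4 -1.8 -2.2] t 11.9
```

servo_tool([
  [0.15,0,0,0,0,0,1],
  [0.15,0,0,0,0,0,1],
  [0.1,0,0,0,0,0,1],
  [0.1,0,0,0,0,0,1],
])

```text
time: 12.3
position: [0.6037, -0.0795, 0.063]
tcp_rot: [0.0, 1.0, -0.015, -0.0]
ft_force: [-0.6, 0.2, -0.5]
opening: 0.224
grasp_force: 88.1
```

servo_tool([
  [0.1,0,0,0,0,0,1],
  [0.1,0,0,0,0,0,1],
])

```text
time: 12.5
position: [0.6061, -0.0796, 0.0624]
tcp_rot: [0.0, 1.0, -0.015, -0.003]
ft_force: [-9.9, 1.1, 2.8]
opening: 0.218
grasp_force: 88.5
```

servo_tool([
  [0.1,0,0,0,0,0,1],
  [0.1,0,0,0,0,0,1],
])

```text
time: 12.7
position: [0.6102, -0.0798, 0.0619]
tcp_rot: [0.0, 1.0, -0.015, -0.004]
ft_force: [-6.6, 0.2, 1.2]
opening: 0.22
grasp_force: 88.5
```

servo_tool([
  [0.1,0,0,0,0,0,1],
  [0.1,0,0,0,0,0,1],
])

```text
time: 12.9
position: [0.6164, -0.0799, 0.0621]
tcp_rot: [0.0, 1.0, -0.015, -0.002]
ft_force: [-5.1, 0.9, -1.8]
opening: 0.221
grasp_force: 88.2
```

servo_tool([
  [0.06,0,0,0,0,0,1],
  [0.06,0,0,0,0,0,1],
])

```text
time: 13.1
position: [0.6209, -0.0801, 0.0626]
tcp_rot: [0.0, 1.0, -0.015, -0.001]
ft_force: [-2.9, 0.2, -2.6]
opening: 0.224
grasp_force: 88.0
```

servo_tool([
  [0.06,0,0,0,0,0,1],
  [0.06,0,0,0,0,0,1],
])

```text
time: 13.3
position: [0.6244, -0.0801, 0.0629]
tcp_rot: [0.0, 1.0, -0.015, -0.0]
ft_force: [-3.0, -0.1, -2.9]
opening: 0.221
grasp_force: 88.0
```

servo_tool([
  [0.06,0,0,0,0,0,1],
  [0.06,0,0,0,0,0,1],
])

```text
time: 13.5
position: [0.6275, -0.0802, 0.063]
tcp_rot: [0.0, 1.0, -0.015, -0.0]
ft_force: [-4.9, 0.6, -2.2]
opening: 0.22
grasp_force: 88.0
```

servo_tool([
  [0.06,0,0,0,0,0,1],
  [0.06,0,0,0,0,0,1],
])

```text
time: 13.7
position: [0.6306, -0.0803, 0.063]
tcp_rot: [0.0, 1.0, -0.015, -0.0]
ft_force: [-4.4, 0.4, -2.7]
opening: 0.224
grasp_force: 88.0
```

servo_tool([
  [0.06,0,0,0,0,0,1],
  [0.06,0,0,0,0,0,1],
])

```text
time: 13.9
position: [0.6337, -0.0803, 0.063]
tcp_rot: [-0.0, 1.0, -0.015, -0.0]
ft_force: [-3.6, -0.3, -2.4]
opening: 0.225
grasp_force: 88.0
```

servo_tool([
  [0.06,0,0,0,0,0,1],
  [0.06,0,0,0,0,0,1],
])

```text
time: 14.1
position: [0.6367, -0.0805, 0.0631]
tcp_rot: [0.0, 1.0, -0.015, 0.0]
ft_force: [-4.2, 0.2, -3.2]
opening: 0.221
grasp_force: 88.0
```

servo_tool([
  [0.06,0,0,0,0,0,1],
  [0.06,0,0,0,0,0,1],
])

```text
time: 14.3
position: [0.6397, -0.0805, 0.063]
tcp_rot: [0.0, 1.0, -0.015, -0.0]
ft_force: [-4.6, -0.3, -3.7]
opening: 0.222
grasp_force: 88.0
```

servo_tool([
  [0.05,0,0,0,0,0,1],
  [0.05,0,0,0,0,0,1],
])

```text
time: 14.5
position: [0.6421, -0.0806, 0.063]
tcp_rot: [0.0, 1.0, -0.015, -0.0]
ft_force: [-4.6, -0.0, -3.1]
opening: 0.225
grasp_force: 88.0
```

servo_tool([
  [0.05,0,0,0,0,0,1],
  [0.05,0,0,0,0,0,1],
])

```text
time: 14.7
position: [0.6446, -0.0807, 0.063]
tcp_rot: [0.0, 1.0, -0.015, -0.0]
ft_force: [-3.7, 0.8, -2.5]
opening: 0.222
grasp_force: 88.0
```

servo_tool([
  [0.05,0,0,0,0,0,1],
  [0.05,0,0,0,0,0,1],
])

```text
time: 14.9
position: [0.6464, -0.0808, 0.0629]
tcp_rot: [0.0, 1.0, -0.015, -0.001]
ft_force: [-9.0, 0.4, 1.3]
opening: 0.225
grasp_force: 88.2
```

The force has risen to 9 N, so the buffer is met. Now I press gently.

servo_tool([
  [0.03,0,0,0,0,0,1],
  [0.02,0,0,0,0,0,1],
])

```text
time: 15.1
position: [0.6468, -0.0809, 0.0629]
tcp_rot: [0.0, 1.0, -0.015, -0.002]
ft_force: [-10.7, 0.1, 2.9]
opening: 0.224
grasp_force: 88.5
```

servo_tool([
  [0.03,0,0,0,0,0,1],
  [0,0,0,0,0,0,1],
])

```text
time: 15.3
position: [0.6472, -0.0809, 0.063]
tcp_rot: [0.0, 1.0, -0.015, -0.002]
ft_force: [-11.0, 0.6, 4.0]
opening: 0.223
grasp_force: 88.6
```

servo_tool([
  [0.04,0,0,0,0,0,1],
  [0.04,0,0,0,0,0,1],
  [0,0,0,0,0,0,1],
])

```text
time: 15.6
position: [0.6481, -0.0809, 0.0626]
tcp_rot: [0.0, 1.0, -0.015, -0.003]
ft_force: [-13.4, 0.3, 4.7]
opening: 0.22
grasp_force: 88.7
```

servo_tool([
  [0.03,0,0,0,0,0,1],
  [0.03,0,0,0,0,0,1],
  [0,0,0,0,0,0,1],
])

```text
time: 15.9
position: [0.6487, -0.081, 0.0623]
tcp_rot: [0.0, 1.0, -0.015, -0.004]
ft_force: [-15.8, 0.1, 4.9]
opening: 0.225
grasp_force: 88.8
```

servo_tool([
  [0.03,0,0,0,0,0,1],
  [0.01,0,0,0,0,0,1],
  [0,0,0,0,0,0,1],
])

```text
time: 16.2
position: [0.6491, -0.081, 0.0622]
tcp_rot: [0.0, 1.0, -0.015, -0.005]
ft_force: [-16.9, 0.5, 5.6]
opening: 0.223
grasp_force: 88.9
```

servo_tool([
  [0.01,0,0,0,0,0,1],
  [0,0,0,0,0,0,1],
  [0,0,0,0,0,0,1],
  [0,0,0,0,0,0,1],
])

```text
time: 16.6
position: [0.6491, -0.081, 0.0621]
tcp_rot: [0.0, 1.0, -0.015, -0.005]
ft_force: [-17.1, 1.7, 6.2]
opening: 0.22
grasp_force: 89.0
```

servo_tool([
  [0,0,0,0,0,0,1],
  [0,0,0,0,0,0,1],
  [0,0,0,0,0,0,1],
  [0,0,0,0,0,0,1],
])

```text
time: 17.0
position: [0.6491, -0.081, 0.0621]
tcp_rot: [0.0, 1.0, -0.015, -0.005]
ft_force: [-17.3, 1.1, 5.0]
opening: 0.223
grasp_force: 89.0
```

Held at about 17 N for around 0.9 s. Now I draw the stick out.

servo_tool([
  [-0.1,0,0,0,0,0,1],
  [-0.2,0,0,0,0,0,1],
  [-0.3,0,0,0,0,0,1],
  [-0.5,0,0,0,0,0,1],
  [-0.8,0,0,0,0,0,1],
  [-1,0,0,0,0,0,1],
  [-1,0,0,0,0,0,1],
  [-1,0,0,0,0,0,1],
  [-1,0,0,0,0,0,1],
  [-1,0,0,0,0,0,1],
  [-0.6,0,0,0,0,0,1],
  [-0.3,0,0,0,0,0,1],
])

```text
time: 18.2
position: [0.4592, -0.0751, 0.0638]
tcp_rot: [0.0, 1.0, -0.015, 0.002]
ft_force: [0.4, 0.0, -1.0]
opening: 0.215
grasp_force: 87.9
```

```bash
python3 - <<'E'
from h import *
go([.4615,.2103,.14],np.radians(-6.2))
snap("wrist","w4.png")
E
```

```text
pos [ 0.4592 -0.0751  0.0638] yaw -1.71 shift [ -0.24 -11.42  -3.05] turn [-0.   -0.04  1.12] F [ 0.4  0.  -1. ] t 18.2
```

View pics/w4.png

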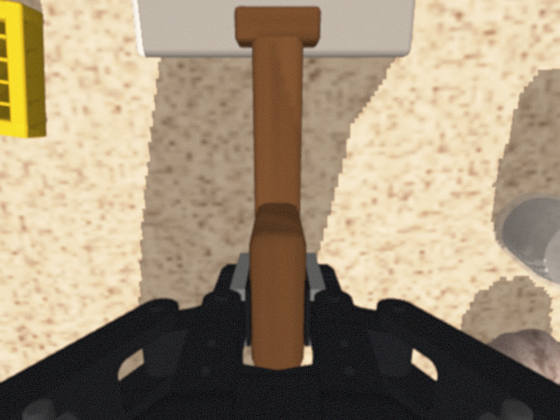

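The stick is out and still straight in the grip (tip at (235–320, 8)), and the bed ahead of it is empty. I'll carry it back to where it first lay.

servo_tool([
  [0,0,-1,0,0,0,1],
  [0,0,-1,0,0,0,1],
  [0,0,-0.8,0,0,0,1],
  [0,-1,-0.2,0,0,0,1],
  [0,-1,0,0,0,0,1],
  [0,-1,0,0,0,0,1],
  [0,-1,0,0,0,0,1],
  [0,-1,0,0,0,0,1],
  [0,-1,0,0,0,0,1],
  [0,-1,0,0,0,0,1],
  [0,-1,0,0,0,0,1],
  [0,-1,0,0,0,0,1],
])

```text
time: 19.45
position: [0.4674, 0.1518, 0.1388]
tcp_rot: [-0.001, 1.0, -0.015, 0.002]
ft_force: [0.2, -0.1, -1.1]
opening: 0.224
grasp_force: 88.1
```

servo_tool([
  [0,-1,0,0,0,0.5,1],
  [0,-0.9,0,0,0,0.6,1],
  [0,-0.5,0,0,0,0,1],
  [0,0,0.8,0,0,0,1],
  [0,0,1,0,0,0,1],
  [0,0,0.8,0,0,0,1],
  [0,0,0.4,0,0,0,1],
  [0,0,0,0,0,0,1],
])

```text
time: 20.25
position: [0.4691, 0.2093, 0.0622]
tcp_rot: [0.0, 0.999, -0.053, -0.001]
ft_force: [-0.7, -0.8, -0.6]
opening: 0.226
grasp_force: 88.1
```

```bash
python3 - <<'E'
from h import *
go([.4615,.2103,.0492],np.radians(-6.2))
E
```

```text
pos [0.4691 0.2093 0.0622] yaw -6.1 shift [-0.3  -0.01  0.52] turn [0.01 0.02 0.02] F [-0.7 -0.8 -0.6] t 20.2
```

servo_tool([
  [0,0,0.3,0,0,0,1],
  [0,0,0.12,0,0,0,1],
  [0,0,0.08,0,0,0,1],
  [0,0,0.02,0,0,0,1],
  [0,0,0,0,0,0,1],
])

```text
time: 20.75
position: [0.4693, 0.2097, 0.0502]
tcp_rot: [-0.0, 0.999, -0.053, 0.0]
ft_force: [0.4, -0.5, -0.9]
opening: 0.223
grasp_force: 88.1
```

servo_tool([
  [0,0,0.05,0,0,0,1],
  [0,0,0.02,0,0,0,1],
  [0,0,0,0,0,0,1],
])

```text
time: 21.05
position: [0.4693, 0.2098, 0.0487]
tcp_rot: [-0.0, 0.999, -0.053, 0.0]
ft_force: [-1.0, -0.8, 4.1]
opening: 0.219
grasp_force: 88.9
```

Contact with the worktop (Fz up by 5 N). I'll release gradually and lift clear.

servo_tool([
  [0,0,0,0,0,0,0.7],
  [0,0,0,0,0,0,0.5],
  [0,0,0,0,0,0,0.2],
  [0,0,0,0,0,0,0],
  [0,0,0,0,0,0,0],
  [0,0,0,0,0,0,0],
  [0,0,0,0,0,0,0],
  [0,0,0,0,0,0,0],
], squeeze=20)

```text
time: 21.85
position: [0.4692, 0.2097, 0.0483]
tcp_rot: [-0.0, 0.999, -0.053, 0.0]
ft_force: [-0.4, 0.2, 0.9]
opening: 1.0
grasp_force: 0.0
```

servo_tool([
  [0,0,-0.4,0,0,0,0],
  [0,0,-1,0,0,0,0],
  [0,0,-1,0,0,0,0],
  [0,0,-1,0,0,0,0],
  [0,0,-1,0,0,0,0],
  [0,0,-1,0,0,0,0],
  [0,0,-1,0,0,0,0],
  [-1,0,0,0,0,0,0],
  [-1,0,0,0,0,0,0],
  [0,0,0,0,0,0,0],
  [0,0,0,0,0,0,0],
])

```text
time: 22.95
position: [0.4195, 0.215, 0.209]
tcp_rot: [-0.0, 0.999, -0.053, 0.001]
ft_force: [0.9, 0.3, 1.2]
opening: 0.999
grasp_force: 0.0
```

```bash
python3 - <<'E'
from h import *
o=get_obs();print(o["time"],o["position"],o["ft_force"],o["opening"])
snap("scene","s5.png")
E
```

```text
22.95 [0.41947453 0.21504037 0.20896967] [0.87004371 0.3047879  1.22899009] 0.9988575081204337
```

View pics/s5.png

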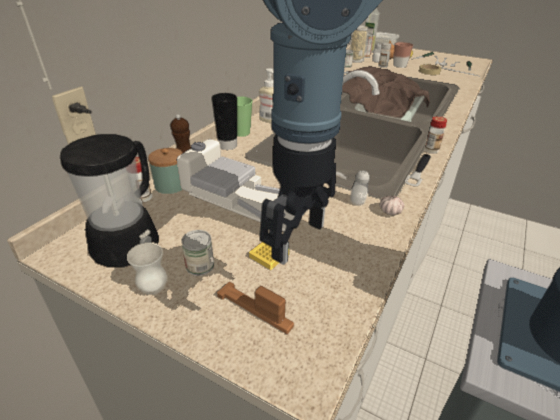

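The stick lies flat at about (258,305). The tin, glass, salt shaker and garlic are where they were, and the cassette is out of sight under the hood. I'm handing in the job.

```bash
python3 -c "
from cell import *
print(close_job())"
```

```text
the job is handed in; nothing more can be done
None
```

The job is handed in at about 23 s. The cassette was pushed under the guard to the buffer and held there with about 17 N at the wrist for roughly 0.9 s. The stick was then drawn out and laid flat on the worktop. The fingers never touched the cassette, and the tin, glass, salt shaker and garlic were not moved.

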